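# Build up a milling arbor: drive ring, cutter, spacer

## Task

Load the upright arbor on the blue stand: first the dark drive ring, slots down and turned so that the two yellow dogs enter its slots and it sits flat on the flange, then the brass-coloured toothed cutter, then the white spacer, each fully home on the one below. Lower each ring down the post rather than letting it fall, then let go, and leave the other things on the bench where they are.

Things in the scene. Friction and masses are not known exactly. Their poses are not given: they have to be found in the camera images.
- stand: The blue cast arbor stand, bolted down: square foot 110 x 110 x 12 mm, round neck 56 mm across, 40 mm high. Origin at the centre of its underside, z up. It carries a stiff spindle with a dark flange (48 mm diameter, 8 mm thick), a post and two drive dogs.
- seat (a point): Centre of the flange's top face, on the post's axis, 48 mm above the bench; z up. Two yellow dogs stand on the flange, one on either hand of the post, 13 to 22 mm from the axis, each 8 mm wide, 6 mm high, with bevelled top. The spindle may be locked at any angle: the direction of the dogs is not given by this pose; see it or feel for it.
- post_top (a point): Centre of the top of the bright steel post, 20 mm diameter, which stands 64 mm above the flange; its top 8 mm taper to 12 mm diameter. z up.
- drive_ring: The dark steel drive ring: outside diameter 48, bore 23, height 18 mm, 160 g. Four slots in its underside, 12 mm wide, 7 mm deep, open at the rim, lie along its own +x, +y, -x and -y, a yellow mark on top above each. Origin at the centre of its underside, z up. On top of the dogs it stands 6 mm too high; seated, its underside touches the flange.
- cutter: The brass-coloured toothed milling cutter: outside diameter 56, bore 23, height 12 mm, 170 g, lying flat. Origin at the centre of its underside, z up. Goes on the drive ring; its underside is then 18 mm above the flange.
- spacer: The plain white spacer ring: outside diameter 40, bore 23, height 22 mm, 100 g, standing on its end. Origin at the centre of its underside, z up. Goes on the cutter; its underside is then 30 mm above the flange.
- spare_bush: Bystander: copper-coloured bush, 34 mm diameter, bore 14, 30 mm high; too small for the post. Origin at the centre of its underside.
- spanner: Bystander: steel spanner 160 mm long lying flat. Origin under its middle, x along it.
- carton: Bystander: white and blue carton 60 x 130 x 45 mm. Origin at the centre of its underside.
- tool_bit: Bystander: lathe tool bit, a dark steel bar 90 x 14 x 14 mm. Origin at the centre of its underside, its length along y.
Not all that is in view belongs to the job. Several things look just like the spacer: the one meant starts farthest to the robot's left.

How it is judged:
By the outcome, as a careful person would: the job done as asked, in the order asked, and still so for the second after the job is handed in, with the robot touching nothing.
It also fails if it takes over 72 s, if anything falls off the work surface, if the arm or the gripper's body presses on something with over 40 N, if the wrist force passes 120 N, or if a joint passes its speed limit or range.

## Robot

A 6-joint arm with a two-finger parallel gripper is mounted at the origin on the work surface. World frame = base frame: x ahead of the robot, y to its left, z up, the work surface at z = 0. Lengths are in m, angles in rad, forces in N, time in s.
With the tool pointing down it reaches from about 0.375 to 0.9 m from the base axis. Payload 3.1 kg.
Tool frame: the origin (TCP) lies between the finger pads; the fingertips stand 17 mm ahead of it and the grasp point (between the pads) lies 2 mm behind it; z points along the fingers, y is the line along which they close (so a half turn about z gives the same grasp; the last joint's range is limited). The gripper opens to 85 mm and grips with 20 to 120 N. Pads are 22 mm wide; open, the fingers measure 114 mm over their backs; the gripper's body (76 mm by 85 mm) begins 54 mm behind the grasp point. The pads swing forward as they close: fully open they stand 13 mm farther back than shut.
Start: joints at [1.062, 0.527, 1.433, -0, 1.181, -0.178], TCP at [0.203, 0.591, 0.248] pointing down, gripper open.
Joint ranges: [-3.08, 3.08], [-0.75, 2.2], [0.22, 2.44], [-1.43, 4.57], [0, 2.65], [-2.85, 2.85]. Speed limits (rad/s): [2.79, 2.79, 3.14, 3.14, 3.14, 3.14].

## Interface

Orientations are given as a unit quaternion [x, y, z, w].
In Python, from station import sense, vision, order gives the robot as it stands.
- The arm moves only by the shell command python3 -m crank 'ROWS' [OPENING] [FORCE]. ROWS is JSON, a list of rows, each an object with "dp": the shift along the world's x, y, z in units of 30 mm (1.0 is 30 mm), a list of three; "angular": the turn, a rotation vector about the world's x, y, z in degrees, a list of three. In form: [{"dp": [dx, dy, dz], "angular": [ax, ay, az]}, ...]. A call has 1 to 20 rows; each row shifts and turns the commanded pose from where the row before left it; what a row does not reach is not made up. A row lasts 1/10 s, in which the tool goes at most 50 mm and 8.59 degrees, less where a joint would pass 70% of its speed; a pose out of reach is approached as far as the arm can. A call is refused whole if a number of a shift passes 1 or a number of a turn 8.59, either way. A call with a gripper value outside its range is refused whole. OPENING is the closure, from 0 (fully open) to 1 (shut), set as the call begins (- or left out, the last holds). The fingers move at their own pace and stop on an object; FORCE is the grip in N (left out, the last holds). Time passes only in rows, so rows that do not move let the fingers close. It gives the time, the measured TCP pose, the force, the opening and the grip force at its end, in the units of the state.
- sense(): the state, without advancing time (a new reading comes with each control period).
- vision.snapshot(name): name is "side" or "top" or "wrist"; returns a dict with "image" (400x640x3 uint8, blue, green, red), "range_z" (400x640 float32, m along the optical axis (not along the pixel's ray), 0 where there is no reading), "mtx" (3x3 intrinsics, pixels), "dist" ([k1, k2, p1, p2, k3] as OpenCV has them; the pictures are not rectified), "pose" (4x4, takes a point from camera to world coordinates); the wrist camera has in their place "mount" (4x4, takes a point from camera to tool coordinates, whose origin is the TCP and whose axes are the flange's). Camera axes: x right, y down, z forward; pixel columns grow to the right and rows downward; lengths in m; the calibration is good to about 2 mm. A picture is of the moment at which its call begins: read the wrist's pose just before it.
- order.sign_off(): hands the job in; it is judged then, once.
The state is a dict: "t": time; "q": joint angles; "qd": joint speeds; "tau": joint torques, N m; "tcp_pos": TCP position; "tool_rot": TCP orientation; "force": force on the tool from outside, world axes, zero at the start; "ft_torque": the same for the moment, N m; "finger_gap": opening from 0.0 (shut) to 1.0 (fully open); "gripper_force": force on a finger pad.
Only numpy, scipy, OpenCV 4.12 (cv2) and the standard library are available. Lean on these libraries where they do the work, as an engineer would, in place of code of your own. Each camera call takes 0.05 s, during which the arm holds its last target. There are 200 camera calls.

## Working session

There is one attempt and no reset: what is moved stays moved. The work goes in short steps, Python scripts to look and compute and a shell command to move; the robot and the scene stay as the last step left them, time stands still between calls to the robot, and variables do not carry over. Pictures are saved under pics/ and viewed, at most 11 in all, crops included, and the job is handed in when it is done.

```bash
ls; mkdir -p pics; cat > h.py <<'E'
from station import sense, vision, order
import numpy as np, cv2
from scipy.spatial.transform import Rotation as R
def snap(name):
    s=sense(); d=vision.snapshot(name)
    if 'pose' in d: T=np.array(d['pose'])
    else:
        W=np.eye(4); W[:3,:3]=R.from_quat(s['tool_rot']).as_matrix(); W[:3,3]=s['tcp_pos']; T=W@np.array(d['mount'])
    d['T']=T; return d
def ray(d,uv,z):
    p=cv2.undistortPoints(np.array(uv,float).reshape(-1,1,2),np.array(d['mtx']),np.array(d['dist'])).reshape(-1,2)
    v=np.c_[p,np.ones(len(p))]@d['T'][:3,:3].T; o=d['T'][:3,3]
    return o+v*((z-o[2])/v[:,2])[:,None]
def cloud(d):
    z=d['range_z']; h,w=z.shape
    u,v=np.meshgrid(np.arange(w),np.arange(h))
    p=cv2.undistortPoints(np.c_[u.ravel(),v.ravel()].astype(float).reshape(-1,1,2),np.array(d['mtx']),np.array(d['dist'])).reshape(h,w,2)
    P=np.dstack([p[...,0]*z,p[...,1]*z,z])
    return P@d['T'][:3,:3].T+d['T'][:3,3]
E
python3 - <<'E'
from h import *
s=sense();print(s)
for n in('top','side'):
    d=snap(n);cv2.imwrite(f'pics/{n}0.png',d['image']);print(n,d['T'].round(3).tolist(),np.array(d['mtx']).tolist())
E
```

```text
pics
{'t': 0.0, 'q': array([ 1.06149236e+00,  5.28457963e-01,  1.43391138e+00,  1.51819988e-05,
        1.18138268e+00, -1.78487419e-01]), 'qd': array([-9.84610929e-05, -8.74620916e-04,  1.82338008e-03,  1.10272413e-04,
       -1.13472811e-03, -2.63438081e-04]), 'tau': array([-1.22431207e-03, -4.42360926e+01, -1.78021824e+01, -2.90339385e-04,
        8.51874298e-03, -1.22441133e-05]), 'tcp_pos': array([0.20263421, 0.59052203, 0.24733573]), 'tool_rot': array([ 1.64657798e-01,  9.86350163e-01, -1.01409997e-03, -3.70631802e-04]), 'force': array([-0.05144169,  0.07499274, -0.37498646]), 'ft_torque': array([ 0.02211376, -0.01580039,  0.01068722]), 'gripper_force': 0.0, 'finger_gap': 0.9981574251043202}
top [[-0.094, -0.975, 0.2, 0.26], [-0.996, 0.093, -0.015, -0.012], [-0.004, -0.2, -0.98, 1.509], [0.0, 0.0, 0.0, 1.0]] [[520.5742871744476, 0.0, 321.2180233004281], [0.0, 520.5742871744476, 196.12721843799045], [0.0, 0.0, 1.0]]
side [[0.885, -0.249, 0.394, 0.174], [-0.465, -0.428, 0.775, -0.782], [-0.024, -0.869, -0.494, 0.553], [0.0, 0.0, 0.0, 1.0]] [[384.80556503011707, 0.0, 317.37645685577036], [0.0, 384.80556503011707, 197.64459898672166], [0.0, 0.0, 1.0]]
```

View pics/top0.png

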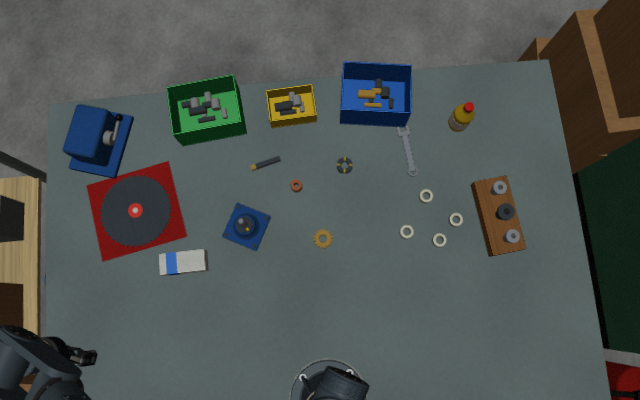

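View pics/side0.png

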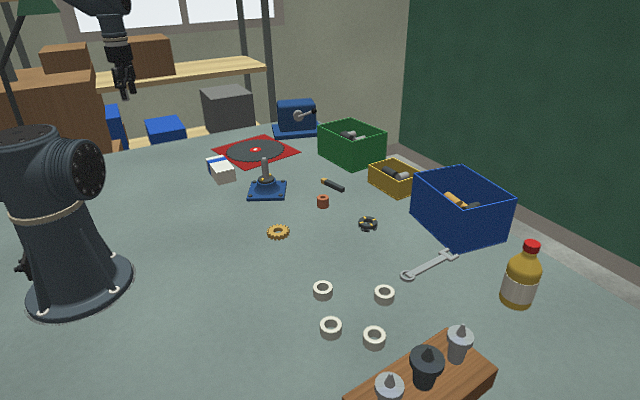

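The top view shows the stand at (246,226), the drive ring at (345,165), the cutter at (323,238), the bush at (296,185), the tool bit at (265,163) and the carton at (183,262). The spacer look-alikes are at (407,232), (427,196), (456,220) and (440,240). The one farthest left, if the measured y agrees, is (407,232).

```bash
python3 - <<'E'
from h import *
d=snap('top');P=cloud(d);im=d['image']
for n,(u,v),z,r in [('stand',(246,226),.112,30),('ring',(345,165),.018,14),('cutter',(323,238),.012,14),('sp1',(407,232),.022,11),('sp2',(427,196),.022,11),('sp3',(456,220),.022,11),('sp4',(440,240),.022,11),('bush',(296,185),.03,9)]:
    c=P[v-r:v+r+1,u-r:u+r+1].reshape(-1,3)
    m=c[(c[:,2]>z-.006)&(c[:,2]<z+.008)]
    print(n,'ray',ray(d,[(u,v)],z)[0].round(4),'cloud n',len(m), m.mean(0).round(4) if len(m) else '', ((m.min(0)+m.max(0))/2).round(4) if len(m) else '',np.ptp(m,axis=0).round(3) if len(m) else '')
def crop(u,v,r,k): return cv2.resize(im[v-r:v+r,u-r:u+r],None,fx=k,fy=k,interpolation=cv2.INTER_CUBIC)
cv2.imwrite('pics/c1.png',np.hstack([crop(345,165,20,10),crop(425,218,40,5)]))
E
```

```text
stand ray [0.4817 0.1783 0.112 ] cloud n 27 [0.4972 0.1914 0.1105] [0.4972 0.1913 0.1107] [0.017 0.016 0.009]
ring ray [ 0.651 -0.113  0.018] cloud n 141 [ 0.6513 -0.1116  0.0178] [ 0.651  -0.1117  0.019 ] [0.046 0.045 0.013]
cutter ray [ 0.4418 -0.0277  0.012 ] cloud n 215 [ 0.441  -0.0265  0.0114] [ 0.4438 -0.0283  0.0125] [0.074 0.086 0.013]
sp1 ray [ 0.4348 -0.2701  0.022 ] cloud n 91 [ 0.4366 -0.2691  0.021 ] [ 0.4368 -0.2685  0.0229] [0.038 0.035 0.013]
sp2 ray [ 0.5343 -0.3418  0.022 ] cloud n 98 [ 0.5347 -0.3376  0.0216] [ 0.535  -0.3374  0.0225] [0.037 0.039 0.013]
sp3 ray [ 0.4558 -0.4167  0.022 ] cloud n 92 [ 0.4588 -0.4159  0.0218] [ 0.4591 -0.4166  0.0222] [0.036 0.039 0.012]
sp4 ray [ 0.4026 -0.3621  0.022 ] cloud n 104 [ 0.4045 -0.36    0.0219] [ 0.4048 -0.3609  0.0223] [0.038 0.04  0.012]
bush ray [0.6014 0.0361 0.03  ] cloud n 81 [0.6016 0.0354 0.0293] [0.6019 0.0361 0.0306] [0.031 0.03  0.013]
```

View pics/c1.png

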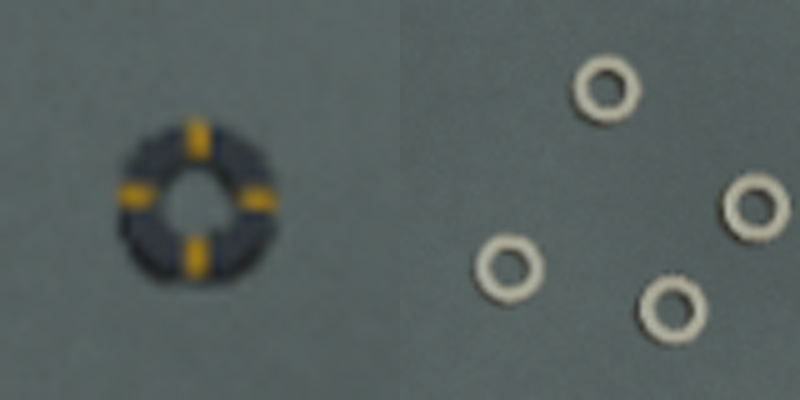

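The left crop shows the drive ring with its marks up, so its slots are down. The right crop shows four white rings. The one at top pixel (407,232) has the largest y (-0.269), so it is the spacer. Next I read the wrist mount so I can aim its camera.

```bash
python3 - <<'E'
from h import *
d=snap('wrist');print(np.array(d['mount']).round(3).tolist(),d['mtx'],d['T'].round(3).tolist())
E
```

```text
[[0.0, -0.959, -0.283, 0.071], [1.0, 0.0, -0.0, 0.001], [0.001, -0.283, 0.959, -0.125], [0.0, 0.0, 0.0, 1.0]] [[331.52751451   0.         319.2038631 ]
 [  0.         331.52751451 205.65634743]
 [  0.           0.           1.        ]] [[0.324, 0.908, 0.267, 0.136], [0.946, -0.311, -0.094, 0.615], [-0.002, 0.283, -0.959, 0.373], [0.0, 0.0, 0.0, 1.0]]
```

```bash
python3 -m crank '[{"dp":[0.6,-0.9,0],"angular":[0,0,0]},{"dp":[0.6,-0.9,0],"angular":[0,0,0]},{"dp":[0.6,-0.9,0],"angular":[0,0,0]},{"dp":[0.6,-0.9,0],"angular":[0,0,0]},{"dp":[0.6,-0.9,0],"angular":[0,0,0]},{"dp":[0.6,-0.9,0],"angular":[0,0,0]},{"dp":[0.6,-0.9,0],"angular":[0,0,0]},{"dp":[0.6,-0.9,0],"angular":[0,0,0]},{"dp":[0.6,-0.9,0],"angular":[0,0,0]},{"dp":[0.6,-0.9,0],"angular":[0,0,0]},{"dp":[0.6,-0.9,0],"angular":[0,0,0]},{"dp":[0.6,-0.9,0],"angular":[0,0,0]},{"dp":[0,0,0],"angular":[0,0,0]}]'
```

```text
t: 1.5
tcp_pos: [0.4213, 0.2646, 0.2484]
tool_rot: [0.167, 0.986, -0.0, 0.001]
force: [0.2, 0.1, 0.7]
finger_gap: 0.999
gripper_force: 0.0
```

```bash
python3 - <<'E'
from h import *
d=snap('wrist');P=cloud(d);im=d['image']
near=(abs(P[...,0]-.495)<.06)&(abs(P[...,1]-.19)<.06)
t=P[near&(abs(P[...,2]-.112)<.004)];print('top',len(t),t.mean(0).round(4),np.ptp(t,axis=0).round(3))
hsv=cv2.cvtColor(im,cv2.COLOR_BGR2HSV)
y=cv2.inRange(hsv,(18,90,60),(38,255,255))>0
n,l,s,c=cv2.connectedComponentsWithStats((y&near).astype(np.uint8))
for i in range(1,n):
  if s[i,4]>8: print(c[i].round(1),s[i],P[l==i].mean(0).round(4),ray(d,[c[i]],.053)[0].round(4))
f=P[near&(abs(P[...,2]-.048)<.003)];print('flange',len(f),((f.min(0)+f.max(0))/2).round(4),np.ptp(f,axis=0).round(3))
v,u=np.where(near);print(u.min(),u.max(),v.min(),v.max())
cv2.imwrite('pics/w1.png',cv2.resize(im[max(0,v.min()-20):v.max()+20,max(0,u.min()-20):u.max()+20],None,fx=3,fy=3)[:600,:800])
E
```

```text
top 184 [0.5004 0.1938 0.111 ] [0.014 0.015 0.005]
[267.5 262.4] [262 257  12  11  76] [0.4862 0.1847 0.0522] [0.4859 0.185  0.053 ]
[292.9 281. ] [288 276  11  11  73] [0.5158 0.2027 0.0527] [0.5156 0.2028 0.053 ]
flange 811 [0.5017 0.1931 0.048 ] [0.048 0.048 0.006]
217 341 188 309
```

View pics/w1.png

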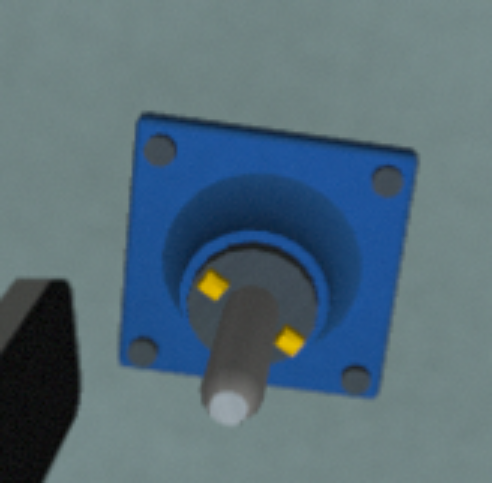

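The view shows the post top near crop (228,407), the dogs at (213,286) and (290,342), and the flange. The dog midpoint (0.5008,0.1939) agrees with the post top (0.5004,0.1938), and the dogs lie at 31.1°. Now to the ring.

```bash
python3 -m crank '[{"dp":[0.5,-0.93,-0.2],"angular":[0,0,0]},{"dp":[0.5,-0.93,-0.2],"angular":[0,0,0]},{"dp":[0.5,-0.93,-0.2],"angular":[0,0,0]},{"dp":[0.5,-0.93,-0.2],"angular":[0,0,0]},{"dp":[0.5,-0.93,-0.2],"angular":[0,0,0]},{"dp":[0.5,-0.93,-0.2],"angular":[0,0,0]},{"dp":[0.5,-0.93,-0.2],"angular":[0,0,0]},{"dp":[0.5,-0.93,-0.2],"angular":[0,0,0]},{"dp":[0.5,-0.93,-0.2],"angular":[0,0,0]},{"dp":[0.5,-0.93,-0.2],"angular":[0,0,0]},{"dp":[0.5,-0.93,-0.2],"angular":[0,0,0]},{"dp":[0.5,-0.93,-0.2],"angular":[0,0,0]},{"dp":[0.5,-0.93,-0.2],"angular":[0,0,0]},{"dp":[0,0,0],"angular":[0,0,0]}]'
cat > ringm.py <<'E'
from h import *
d=snap('wrist');P=cloud(d);im=d['image']
near=(abs(P[...,0]-.653)<.045)&(abs(P[...,1]+.11)<.045)
hsv=cv2.cvtColor(im,cv2.COLOR_BGR2HSV)
y=(cv2.inRange(hsv,(15,90,60),(38,255,255))>0)&near
n,l,s,c=cv2.connectedComponentsWithStats(y.astype(np.uint8))
Q=[]
for i in range(1,n):
  if s[i,4]>20: p=ray(d,[c[i]],.018)[0];Q.append(p);print(c[i].round(1),s[i,4],P[l==i].mean(0).round(4),p.round(4))
Q=np.array(Q);c=Q.mean(0);a=np.degrees(np.arctan2(*(Q-c)[:,1::-1].T))
print('c',c.round(4),'ang',a.round(1),'mod90',(a%90).round(1),'r',np.linalg.norm(Q-c,axis=1).round(4))
t=P[near&(abs(P[...,2]-.018)<.004)];print('cloud c',((t.min(0)+t.max(0))/2).round(4),np.ptp(t,axis=0).round(3))
print(sense()['tcp_pos'],R.from_quat(sense()['tool_rot']).as_matrix().round(3).tolist())
E
python3 ringm.py
```

```text
t: 2.95
tcp_pos: [0.616, -0.098, 0.1694]
tool_rot: [0.166, 0.986, -0.0, 0.001]
force: [-0.2, 0.1, 1.0]
finger_gap: 1.001
gripper_force: 0.0
[315.6 221.3] 77 [ 0.6394 -0.1081  0.0181] [ 0.6395 -0.1081  0.018 ]
[339.6 236.2] 71 [ 0.6597 -0.0925  0.0182] [ 0.6598 -0.0925  0.018 ]
[300.4 243.9] 68 [ 0.6554 -0.1283  0.0178] [ 0.6553 -0.1283  0.018 ]
[324.  257.7] 67 [ 0.6754 -0.1126  0.0178] [ 0.6753 -0.1125  0.018 ]
c [ 0.6575 -0.1104  0.018 ] ang [173.   82.6 -96.9  -6.9] mod90 [83.  82.6 83.1 83.1] r [0.0181 0.018  0.018  0.018 ]
cloud c [ 0.6572 -0.11    0.0171] [0.047 0.047 0.006]
[ 0.61451633 -0.09594433  0.16951916] [[-0.945, 0.326, -0.001], [0.326, 0.945, 0.001], [0.001, 0.0, -1.0]]
```

```bash
python3 -m crank '[{"dp":[0.366,-0.118,-0.2],"angular":[0,0,-8.25]},{"dp":[0.366,-0.118,-0.2],"angular":[0,0,-8.25]},{"dp":[0.366,-0.118,-0.2],"angular":[0,0,-8.25]},{"dp":[0.366,-0.118,-0.2],"angular":[0,0,-8.25]},{"dp":[0,0,-1],"angular":[0,0,0]},{"dp":[0,0,-1],"angular":[0,0,0]},{"dp":[0,0,-1],"angular":[0,0,0]},{"dp":[0,0,-0.7],"angular":[0,0,0]},{"dp":[0,0,-0.45],"angular":[0,0,0]},{"dp":[0,0,0],"angular":[0,0,0]},{"dp":[0,0,0],"angular":[0,0,0]}]' && python3 -m crank '[{"dp":[0,0,0],"angular":[0,0,0]},{"dp":[0,0,0],"angular":[0,0,0]},{"dp":[0,0,0],"angular":[0,0,0]},{"dp":[0,0,0],"angular":[0,0,0]},{"dp":[0,0,0],"angular":[0,0,0]},{"dp":[0,0,0],"angular":[0,0,0]},{"dp":[0,0,0],"angular":[0,0,0]}]' 1 40; python3 -c "
from h import *
d=snap('wrist');cv2.imwrite('pics/w2.png',d['image'])
s=sense();print(s['q'],s['finger_gap'])"
```

```text
t: 4.1
tcp_pos: [0.6582, -0.1089, 0.0224]
tool_rot: [0.438, 0.899, 0.0, 0.0]
force: [0.3, 0.3, 0.6]
finger_gap: 0.999
gripper_force: 0.0
t: 4.8
tcp_pos: [0.6584, -0.1101, 0.0236]
tool_rot: [0.438, 0.899, 0.0, 0.001]
force: [-1.3, -0.2, 5.5]
finger_gap: 0.538
gripper_force: 40.2
[-3.32723511e-01  8.68965757e-01  1.45198107e+00  1.70512480e-05
  8.18887669e-01 -9.96396583e-01] 0.5371214943559582
```

View pics/w2.png

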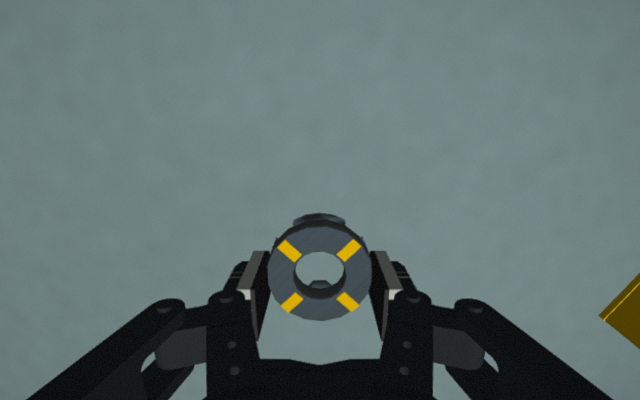

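The ring is between the pads, with its marks at 45° to them: (289,250), (348,250), (291,302) and (347,302). The bench force reads 5 N, so I lift a little and check that the ring is level and where it sits in the tool.

```bash
python3 -m crank '[{"dp":[0,0,0.5],"angular":[0,0,0]},{"dp":[0,0,0.9],"angular":[0,0,0]},{"dp":[0,0,0.9],"angular":[0,0,0]},{"dp":[0,0,0.9],"angular":[0,0,0]},{"dp":[0,0,0.9],"angular":[0,0,0]},{"dp":[0,0,0.9],"angular":[0,0,0]},{"dp":[0,0,0],"angular":[0,0,0]},{"dp":[0,0,0],"angular":[0,0,0]}]'
cat > held.py <<'E'
from h import *
# held ring in tool frame
s=sense();d=snap('wrist');d['T']=np.array(d['mount']);P=cloud(d);im=d['image']
hsv=cv2.cvtColor(im,cv2.COLOR_BGR2HSV)
near=(np.linalg.norm(P[...,:2],axis=2)<.035)&(abs(P[...,2])<.03)
y=(cv2.inRange(hsv,(15,90,60),(38,255,255))>0)&near
n,l,st,c=cv2.connectedComponentsWithStats(y.astype(np.uint8));Q=[]
for i in range(1,n):
  if st[i,4]>60: Q.append(np.median(P[l==i],axis=0))
Q=np.array(Q);c=Q.mean(0);print('marks tool',Q.round(4).tolist(),'c',c.round(4))
a=np.degrees(np.arctan2(*(Q-c)[:,1::-1].T));print('tool ang',a.round(1))
A=np.c_[Q[:,:2],np.ones(4)];k=np.linalg.lstsq(A,Q[:,2],rcond=None)[0];print('tilt deg',np.degrees(k[:2]).round(2))
W=R.from_quat(s['tool_rot']).as_matrix();cw=W@c+s['tcp_pos'];print('world c',cw.round(4),'world ang mod90',(np.degrees(np.arctan2(*((Q-c)@W.T)[:,1::-1].T))%90).round(1),'tcp',s['tcp_pos'].round(4))
E
python3 held.py
```

```text
t: 5.65
tcp_pos: [0.6579, -0.1098, 0.1728]
tool_rot: [0.438, 0.899, 0.0, 0.001]
force: [-0.2, -0.5, -1.2]
finger_gap: 0.538
gripper_force: 41.5
marks tool [[0.0133, -0.0113, 0.0055], [0.0134, 0.0144, 0.0055], [-0.0122, -0.0106, 0.0054], [-0.0118, 0.0143, 0.0055]] c [0.0006 0.0017 0.0055]
tool ang [ -45.8   44.9 -136.3  134.7]
tilt deg [0.11 0.04]
world c [ 0.6588 -0.1083  0.1673] world ang mod90 [83.8 83.2 84.3 83.4] tcp [ 0.6579 -0.1098  0.1728]
```

```bash
python3 -m crank '[{"dp":[-0.439,0.839,0],"angular":[0,0,7.5]},{"dp":[-0.439,0.839,0],"angular":[0,0,7.5]},{"dp":[-0.439,0.839,0],"angular":[0,0,7.5]},{"dp":[-0.439,0.839,0],"angular":[0,0,7.5]},{"dp":[-0.439,0.839,0],"angular":[0,0,7.5]},{"dp":[-0.439,0.839,0],"angular":[0,0,0]},{"dp":[-0.439,0.839,0],"angular":[0,0,0]},{"dp":[-0.439,0.839,0],"angular":[0,0,0]},{"dp":[-0.439,0.839,0],"angular":[0,0,0]},{"dp":[-0.439,0.839,0],"angular":[0,0,0]},{"dp":[-0.439,0.839,0],"angular":[0,0,0]},{"dp":[-0.439,0.839,0],"angular":[0,0,0]},{"dp":[0,0,-0.8],"angular":[0,0,0]},{"dp":[0,0,0],"angular":[0,0,0]},{"dp":[0,0,0],"angular":[0,0,0]}]'
python3 held.py; python3 - <<'E'
from h import *
s=sense();d=snap('wrist');W=d['T'];P=cloud(d)
im=d['image'];cv2.imwrite('pics/w3.png',im[180:360,200:440].repeat(3,0).repeat(3,1))
near=(abs(P[...,0]-.5)<.03)&(abs(P[...,1]-.193)<.03)
for a,b in((.106,.116),):
  t=P[near&(P[...,2]>a)&(P[...,2]<b)];print(len(t),t.mean(0).round(4) if len(t) else'')
E
```

```text
t: 7.2
tcp_pos: [0.4989, 0.192, 0.1466]
tool_rot: [0.126, 0.992, -0.001, -0.002]
force: [0.6, -0.0, -1.7]
finger_gap: 0.534
gripper_force: 41.7
marks tool [[0.0122, -0.0117, 0.0054], [0.0124, 0.0139, 0.0055], [-0.0131, -0.0111, 0.0054], [-0.0128, 0.0139, 0.0055]] c [-0.0003  0.0013  0.0054]
tool ang [ -45.9   45.  -135.9  134.8]
tilt deg [0.09 0.12]
world c [0.4995 0.1931 0.1412] world ang mod90 [31.5 30.5 31.5 30.8] tcp [0.4989 0.192  0.1466]
192 [0.5048 0.1923 0.1115]
```

View pics/w3.png

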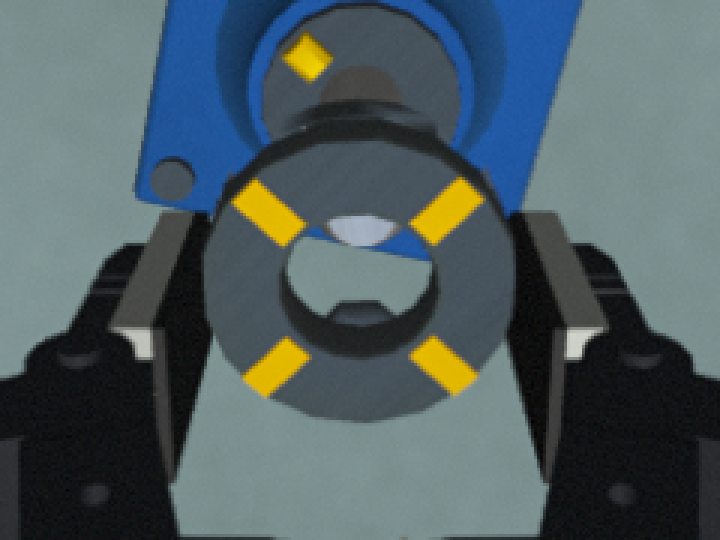

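Through the bore, at crop (362,228), the post top lines up left to right with the ring centre at (360,275). The ring is at 31° and the dogs at 31.1°. I lower it over the taper, watching the force.

```bash
python3 -m crank '[{"dp":[0.03,0,-0.2],"angular":[0,0,0]},{"dp":[0,0,-0.2],"angular":[0,0,0]},{"dp":[0,0,-0.2],"angular":[0,0,0]},{"dp":[0,0,-0.2],"angular":[0,0,0]},{"dp":[0,0,-0.1],"angular":[0,0,0]},{"dp":[0,0,0],"angular":[0,0,0]}]'
python3 held.py; python3 - <<'E'
from h import *
d=snap('wrist');P=cloud(d)
t=P[(abs(P[...,0]-.5)<.015)&(abs(P[...,1]-.193)<.015)&(abs(P[...,2]-.112)<.0035)];print(len(t),t.mean(0).round(4),((t.min(0)+t.max(0))/2).round(4),np.ptp(t,axis=0).round(3))
E
```

```text
t: 7.9
tcp_pos: [0.5003, 0.1922, 0.1201]
tool_rot: [0.126, 0.992, -0.0, -0.001]
force: [-0.7, 0.5, -2.5]
finger_gap: 0.536
gripper_force: 41.7
marks tool [[0.0123, -0.0117, 0.0054], [0.0123, 0.0139, 0.0054], [-0.0131, -0.0111, 0.0054], [-0.0129, 0.0139, 0.0055]] c [-0.0003  0.0012  0.0054]
tool ang [ -45.7   45.  -135.9  134.8]
tilt deg [-0.11  0.04]
world c [0.5009 0.1933 0.1147] world ang mod90 [31.2 30.5 31.5 30.8] tcp [0.5003 0.1922 0.1201]
3101 [0.5005 0.1927 0.1134] [0.5   0.193 0.112] [0.03  0.03  0.007]
```

```bash
cat > post.py <<'E'
from h import *
import sys
zt=float(sys.argv[1]) if len(sys.argv)>1 else .112
s=sense();d=snap('wrist');im=d['image'];uv=cv2.projectPoints(np.array([[.5005,.1932,zt]]),cv2.Rodrigues(d['T'][:3,:3].T)[0],-d['T'][:3,:3].T@d['T'][:3,3],np.array(d['mtx']),np.array(d['dist']))[0].ravel()
hsv=cv2.cvtColor(im,cv2.COLOR_BGR2HSV);m=cv2.inRange(hsv,(0,0,125),(180,70,255))
u,v=uv.astype(int);k=np.zeros_like(m);cv2.circle(k,(u,v),24,255,-1)
n,l,st,c=cv2.connectedComponentsWithStats(m&k)
print('proj',uv.round(1))
for i in range(1,n):
  if st[i,4]>15:
    p=ray(d,[c[i],(st[i,0]+st[i,2]/2,st[i,1]+st[i,3]/2)],.112);print(c[i].round(1),st[i],p.round(4).tolist())
W=R.from_quat(s['tool_rot']).as_matrix();print('tool x,y in world',W[:2,0].round(3),W[:2,1].round(3))
cv2.imwrite('pics/w4.png',im[v-60:v+60,u-80:u+80].repeat(4,0).repeat(4,1))
E
python3 post.py
```

```text
proj [318.2 271.4]
[318.1 274.5] [297 263  41  23 578] [[0.502, 0.1928, 0.112], [0.5019, 0.1925, 0.112]]
tool x,y in world [-0.968  0.25 ] [0.25  0.968]
```

View pics/w4.png

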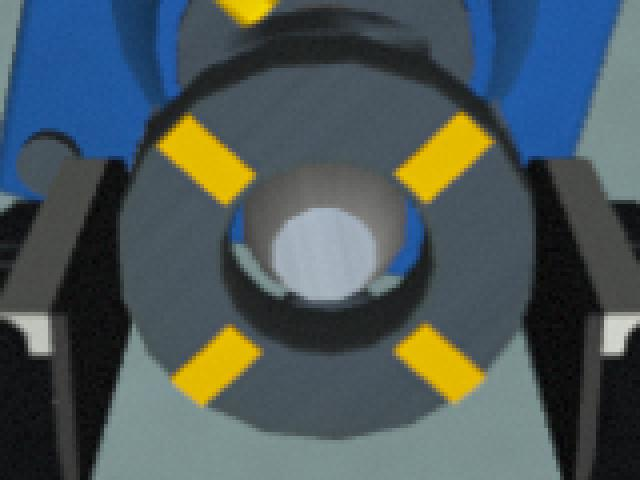

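The post top is in the bore at crop (325,254). By rays it is about 1.2 mm ahead of the ring's centre in x, so I correct that while lowering to just above the dogs.

```bash
python3 -m crank '[{"dp":[0.04,0,0],"angular":[0,0,0]},{"dp":[0,0,-0.25],"angular":[0,0,0]},{"dp":[0,0,-0.25],"angular":[0,0,0]},{"dp":[0,0,-0.25],"angular":[0,0,0]},{"dp":[0,0,-0.25],"angular":[0,0,0]},{"dp":[0,0,-0.25],"angular":[0,0,0]},{"dp":[0,0,0],"angular":[0,0,0]}]'
```

```text
t: 8.75
tcp_pos: [0.5011, 0.1921, 0.082]
tool_rot: [0.126, 0.992, -0.0, -0.001]
force: [0.2, -0.4, -1.7]
finger_gap: 0.537
gripper_force: 41.7
```

```bash
python3 -m crank '[{"dp":[0,0,-0.09],"angular":[0,0,0]},{"dp":[0,0,-0.09],"angular":[0,0,0]},{"dp":[0,0,-0.09],"angular":[0,0,0]},{"dp":[0,0,0],"angular":[0,0,0]}]'; python3 -m crank '[{"dp":[0,0,-0.05],"angular":[0,0,0]},{"dp":[0,0,-0.04],"angular":[0,0,0]},{"dp":[0,0,0],"angular":[0,0,0]}]'
```

```text
t: 9.15
tcp_pos: [0.5018, 0.1922, 0.075]
tool_rot: [0.126, 0.992, -0.0, -0.0]
force: [-0.5, -0.3, -0.9]
finger_gap: 0.537
gripper_force: 41.7
t: 9.45
tcp_pos: [0.5019, 0.1923, 0.0724]
tool_rot: [0.126, 0.992, -0.0, -0.0]
force: [-0.3, -1.2, -1.2]
finger_gap: 0.536
gripper_force: 41.7
```

```bash
python3 -m crank '[{"dp":[0,0,-0.04],"angular":[0,0,0]},{"dp":[0,0,0],"angular":[0,0,0]}]'; python3 -m crank '[{"dp":[0,0,-0.03],"angular":[0,0,0]},{"dp":[0,0,0],"angular":[0,0,0]}]'
```

```text
t: 9.65
tcp_pos: [0.5021, 0.1923, 0.0716]
tool_rot: [0.126, 0.992, 0.0, 0.0]
force: [-0.0, -0.1, 1.0]
finger_gap: 0.54
gripper_force: 42.0
t: 9.85
tcp_pos: [0.5021, 0.1923, 0.0715]
tool_rot: [0.126, 0.992, 0.0, 0.0]
force: [-1.7, -1.2, 8.4]
finger_gap: 0.537
gripper_force: 42.6
```

Seated: TCP z is 0.0715 against an expected 0.0714, with 8 N of contact. I release, rise, check the ring, then go to the cutter.

```bash
python3 -m crank '[{"dp":[0,0,0],"angular":[0,0,0]},{"dp":[0,0,0],"angular":[0,0,0]},{"dp":[0,0,0],"angular":[0,0,0]},{"dp":[0,0,0],"angular":[0,0,0]},{"dp":[0,0,0.3],"angular":[0,0,0]},{"dp":[0,0,0.9],"angular":[0,0,0]},{"dp":[0,0,0.9],"angular":[0,0,0]},{"dp":[0,0,0.9],"angular":[0,0,0]},{"dp":[-0.36,-0.88,0],"angular":[0,0,0]},{"dp":[-0.36,-0.88,0],"angular":[0,0,0]},{"dp":[0,0,0],"angular":[0,0,0]}]' 0
python3 - <<'E'
from h import *
d=snap('wrist');P=cloud(d);im=d['image']
hsv=cv2.cvtColor(im,cv2.COLOR_BGR2HSV)
near=(abs(P[...,0]-.5)<.04)&(abs(P[...,1]-.193)<.04)
y=(cv2.inRange(hsv,(15,90,60),(38,255,255))>0)&near
n,l,st,c=cv2.connectedComponentsWithStats(y.astype(np.uint8))
for i in range(1,n):
  if st[i,4]>15: print(st[i,4],np.median(P[l==i],axis=0).round(4))
E
python3 -m crank '[{"dp":[-0.36,-0.88,0],"angular":[0,0,0]},{"dp":[-0.36,-0.88,0],"angular":[0,0,0]},{"dp":[-0.36,-0.88,0],"angular":[0,0,0]},{"dp":[-0.36,-0.88,0],"angular":[0,0,0]},{"dp":[-0.36,-0.88,0],"angular":[0,0,0]},{"dp":[-0.36,-0.88,0],"angular":[0,0,0]},{"dp":[0,0,0],"angular":[0,0,0]}]'
python3 - <<'E'
from h import *
s=sense();d=snap('wrist');P=cloud(d);im=d['image']
hsv=cv2.cvtColor(im,cv2.COLOR_BGR2HSV)
near=(abs(P[...,0]-.445)<.05)&(abs(P[...,1]+.027)<.05)
m=((cv2.inRange(hsv,(12,70,50),(35,255,255))>0)&near&(abs(P[...,2]-.012)<.003))
v,u=np.where(m);print(len(u))
hull=cv2.convexHull(np.c_[u,v].astype(np.int32)).reshape(-1,2)
Q=ray(d,hull,.012);(cx,cy),r=cv2.minEnclosingCircle(Q[:,:2].astype(np.float32)*1000);print('encl',cx,cy,r)
p=P[m];print('cloud',p.mean(0).round(4),((p.min(0)+p.max(0))/2).round(4),np.ptp(p,axis=0).round(3))
print(s['tcp_pos'],R.from_quat(s['tool_rot']).as_matrix()[:2,1])
cv2.imwrite('pics/w5.png',im)
E
```

```text
t: 10.95
tcp_pos: [0.4785, 0.1376, 0.1611]
tool_rot: [0.127, 0.992, -0.0, -0.001]
force: [-0.8, -0.1, -0.6]
finger_gap: 1.0
gripper_force: 0.0
38 [0.4831 0.182  0.0518]
124 [0.4873 0.1839 0.066 ]
115 [0.4935 0.209  0.0661]
105 [0.5121 0.1781 0.0662]
t: 11.7
tcp_pos: [0.4155, -0.0206, 0.1606]
tool_rot: [0.127, 0.992, -0.0, 0.0]
force: [-0.8, 0.0, 0.1]
finger_gap: 0.998
gripper_force: 0.0
2138
encl 445.4849548339844 -25.55703353881836 28.407262802124023
cloud [ 0.445  -0.0253  0.0116] [ 0.4458 -0.0254  0.0114] [0.056 0.056 0.005]
[ 0.41552389 -0.02059046  0.16058325] [0.25287528 0.96749885]
```

View pics/w5.png

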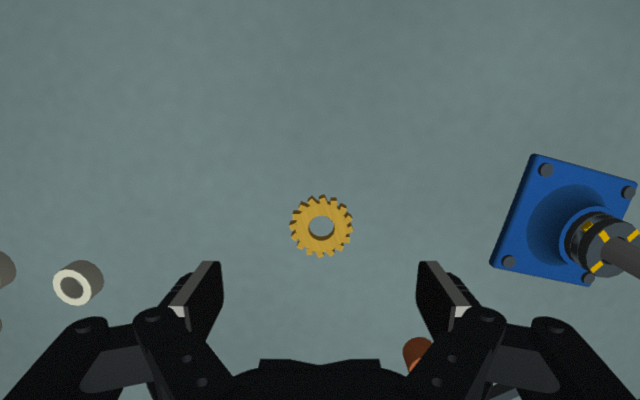

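The ring is seated: its marks are at z = 0.066, and one dog is visible inside a slot. The cutter is at image (321,226), centre (0.4455,-0.0256), which becomes (0.447,-0.027) after the observed camera bias.

```bash
python3 -m crank '[{"dp":[0.35,-0.073,-0.5],"angular":[0,0,0]},{"dp":[0.35,-0.073,-0.9],"angular":[0,0,0]},{"dp":[0.35,-0.073,-0.9],"angular":[0,0,0]},{"dp":[0,0,-0.9],"angular":[0,0,0]},{"dp":[0,0,-0.8],"angular":[0,0,0]},{"dp":[0,0,-0.45],"angular":[0,0,0]},{"dp":[0,0,-0.2],"angular":[0,0,0]},{"dp":[0,0,0],"angular":[0,0,0]}]' && python3 -m crank '[{"dp":[0,0,0],"angular":[0,0,0]},{"dp":[0,0,0],"angular":[0,0,0]},{"dp":[0,0,0],"angular":[0,0,0]},{"dp":[0,0,0],"angular":[0,0,0]},{"dp":[0,0,0],"angular":[0,0,0]},{"dp":[0,0,0],"angular":[0,0,0]}]' 1 40
```

```text
t: 12.55
tcp_pos: [0.4474, -0.0246, 0.0202]
tool_rot: [0.125, 0.992, 0.0, -0.0]
force: [0.6, -0.6, 0.4]
finger_gap: 1.004
gripper_force: 0.0
t: 13.15
tcp_pos: [0.4477, -0.0255, 0.0226]
tool_rot: [0.126, 0.992, -0.0, 0.001]
force: [-1.1, 2.4, 9.0]
finger_gap: 0.623
gripper_force: 40.1
```

```bash
python3 -m crank '[{"dp":[0,0,0.4],"angular":[0,0,0]},{"dp":[0,0,0.9],"angular":[0,0,0]},{"dp":[0,0,0.9],"angular":[0,0,0]},{"dp":[0,0,0.9],"angular":[0,0,0]},{"dp":[0,0,0.9],"angular":[0,0,0]},{"dp":[0,0,0.5],"angular":[0,0,0]},{"dp":[0.226,0.907,0],"angular":[0,0,0]},{"dp":[0.226,0.907,0],"angular":[0,0,0]},{"dp":[0.226,0.907,0],"angular":[0,0,0]},{"dp":[0.226,0.907,0],"angular":[0,0,0]},{"dp":[0.226,0.907,0],"angular":[0,0,0]},{"dp":[0.226,0.907,0],"angular":[0,0,0]},{"dp":[0.226,0.907,0],"angular":[0,0,0]},{"dp":[0.226,0.907,0],"angular":[0,0,0]},{"dp":[0,0,-0.4],"angular":[0,0,0]},{"dp":[0,0,-0.2],"angular":[0,0,0]},{"dp":[0,0,0],"angular":[0,0,0]}]'
cat > held2.py <<'E'
from h import *
s=sense();d=snap('wrist');im=d['image'];T=d['T'];d['T']=np.array(d['mount']);P=cloud(d)
hsv=cv2.cvtColor(im,cv2.COLOR_BGR2HSV)
near=(np.linalg.norm(P[...,:2],axis=2)<.035)&(P[...,2]>-.01)&(P[...,2]<.03)
m=(cv2.inRange(hsv,(12,70,50),(35,255,255))>0)&near
p=P[m];zt=np.percentile(p[:,2],30);m&=abs(P[...,2]-zt)<.002
v,u=np.where(m);hull=cv2.convexHull(np.c_[u,v].astype(np.int32)).reshape(-1,2)
Q=ray(d,hull,zt);(cx,cy),r=cv2.minEnclosingCircle(Q[:,:2].astype(np.float32)*1000)
p=P[m];k=np.linalg.lstsq(np.c_[p[:,:2],np.ones(len(p))],p[:,2],rcond=None)[0]
W=R.from_quat(s['tool_rot']).as_matrix()
print('top z tool',zt.round(4),'c tool',cx,cy,r,'tilt',np.degrees(k[:2]).round(1),'world',(W@[cx/1000,cy/1000,zt]+s['tcp_pos']).round(4),'tcp',s['tcp_pos'].round(4))
E
python3 held2.py; python3 post.py
```

```text
t: 14.85
tcp_pos: [0.4996, 0.1913, 0.137]
tool_rot: [0.126, 0.992, -0.001, -0.002]
force: [-0.6, -0.4, -1.0]
finger_gap: 0.614
gripper_force: 42.4
top z tool 0.0108 c tool 2.1265509128570557 1.2330074310302734 28.52333641052246 tilt [-0.1  0. ] world [0.4978 0.193  0.1262] tcp [0.4996 0.1913 0.137 ]
proj [320.9 256.3]
[319.  263.5] [298 248  38  30 693] [[0.5041, 0.1913, 0.112], [0.5036, 0.1904, 0.112]]
tool x,y in world [-0.968  0.251] [0.251 0.968]
```

View pics/w4.png

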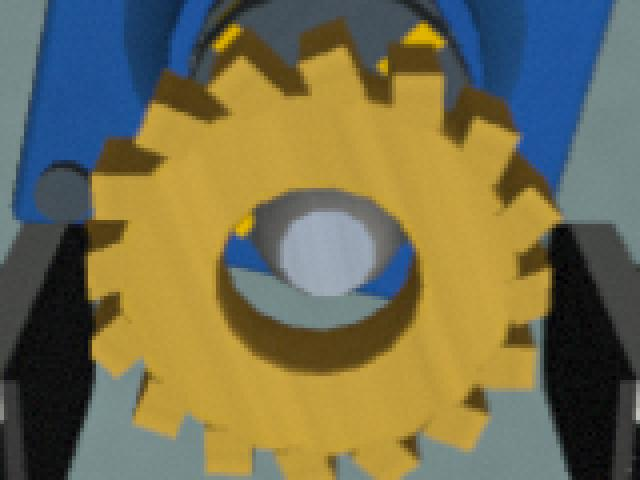

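The post top is at crop (328,252) and the bore at about (319,280). The cutter sits 2 mm off along tool x in the grasp, so I shift +4.4 mm in x and lower.

```bash
python3 -m crank '[{"dp":[0.147,0.015,0],"angular":[0,0,0]},{"dp":[0,0,-0.2],"angular":[0,0,0]},{"dp":[0,0,-0.2],"angular":[0,0,0]},{"dp":[0,0,-0.1],"angular":[0,0,0]},{"dp":[0,0,0],"angular":[0,0,0]}]'; python3 held2.py; python3 -m crank '[{"dp":[0,0,-0.2],"angular":[0,0,0]},{"dp":[0,0,-0.2],"angular":[0,0,0]},{"dp":[0,0,-0.2],"angular":[0,0,0]},{"dp":[0,0,-0.2],"angular":[0,0,0]},{"dp":[0,0,0],"angular":[0,0,0]}]'; python3 held2.py
```

```text
t: 15.45
tcp_pos: [0.5047, 0.1924, 0.122]
tool_rot: [0.126, 0.992, -0.0, -0.001]
force: [-1.5, 0.4, -2.4]
finger_gap: 0.618
gripper_force: 42.3
top z tool 0.0108 c tool 2.1144983768463135 1.3990097045898438 28.474645614624023 tilt [-0.2  0. ] world [0.503  0.1943 0.1111] tcp [0.5047 0.1924 0.122 ]
t: 16.0
tcp_pos: [0.5047, 0.1925, 0.0976]
tool_rot: [0.126, 0.992, -0.0, -0.001]
force: [-3.7, -1.2, -4.3]
finger_gap: 0.615
gripper_force: 42.4
top z tool 0.0109 c tool 2.1290738582611084 1.4092726707458496 28.494104385375977 tilt [0.  0.1] world [0.503  0.1944 0.0868] tcp [0.5047 0.1925 0.0976]
```

```bash
python3 -m crank '[{"dp":[-0.025,-0.015,0],"angular":[0,0,0]},{"dp":[0,0,-0.1],"angular":[0,0,0]},{"dp":[0,0,-0.08],"angular":[0,0,0]},{"dp":[0,0,-0.05],"angular":[0,0,0]},{"dp":[0,0,0],"angular":[0,0,0]}]';python3 -m crank '[{"dp":[0,0,-0.04],"angular":[0,0,0]},{"dp":[0,0,0],"angular":[0,0,0]}]'
```

```text
t: 16.55
tcp_pos: [0.5049, 0.1922, 0.0919]
tool_rot: [0.126, 0.992, 0.0, -0.0]
force: [-4.2, -1.6, 0.4]
finger_gap: 0.613
gripper_force: 43.0
t: 16.75
tcp_pos: [0.5049, 0.1922, 0.0908]
tool_rot: [0.126, 0.992, -0.0, -0.0]
force: [-3.3, -1.4, 1.0]
finger_gap: 0.617
gripper_force: 43.1
```

```bash
python3 -m crank '[{"dp":[-0.04,-0.01,0],"angular":[0,0,0]},{"dp":[0,0,-0.04],"angular":[0,0,0]},{"dp":[0,0,0],"angular":[0,0,0]}]';python3 -m crank '[{"dp":[0,0,-0.03],"angular":[0,0,0]},{"dp":[0,0,0],"angular":[0,0,0]}]';python3 -m crank '[{"dp":[0,0,-0.02],"angular":[0,0,0]},{"dp":[0,0,0],"angular":[0,0,0]}]'; python3 held2.py
```

```text
t: 17.05
tcp_pos: [0.5047, 0.1921, 0.0897]
tool_rot: [0.126, 0.992, 0.0, 0.001]
force: [-2.5, -0.6, -1.5]
finger_gap: 0.617
gripper_force: 42.9
t: 17.25
tcp_pos: [0.5047, 0.1921, 0.0888]
tool_rot: [0.126, 0.992, 0.0, 0.001]
force: [-0.6, -0.8, -0.8]
finger_gap: 0.611
gripper_force: 43.0
t: 17.45
tcp_pos: [0.5047, 0.1921, 0.0887]
tool_rot: [0.126, 0.992, 0.0, 0.001]
force: [-1.0, -0.5, 3.8]
finger_gap: 0.618
gripper_force: 43.7
top z tool 0.0108 c tool 2.1614303588867188 1.2326135635375977 28.50896453857422 tilt [-0.1  0.1] world [0.5029 0.1938 0.078 ] tcp [0.5047 0.1921 0.0887]
```

The cutter is home: its top is at 0.078 and contact is felt. I release, rise and go to the spacer.

```bash
python3 -m crank '[{"dp":[0,0,0],"angular":[0,0,0]},{"dp":[0,0,0],"angular":[0,0,0]},{"dp":[0,0,0],"angular":[0,0,0]},{"dp":[0,0,0],"angular":[0,0,0]},{"dp":[0,0,0.4],"angular":[0,0,0]},{"dp":[0,0,0.9],"angular":[0,0,0]},{"dp":[0,0,0.9],"angular":[0,0,0]}]' 0; python3 -m crank '[{"dp":[-0.197,-0.942,0],"angular":[0,0,0]},{"dp":[-0.197,-0.942,0],"angular":[0,0,0]},{"dp":[-0.197,-0.942,0],"angular":[0,0,0]},{"dp":[-0.197,-0.942,0],"angular":[0,0,0]},{"dp":[-0.197,-0.942,0],"angular":[0,0,0]},{"dp":[-0.197,-0.942,0],"angular":[0,0,0]},{"dp":[-0.197,-0.942,0],"angular":[0,0,0]},{"dp":[-0.197,-0.942,0],"angular":[0,0,0]},{"dp":[-0.197,-0.942,0],"angular":[0,0,0]},{"dp":[-0.197,-0.942,0],"angular":[0,0,0]},{"dp":[-0.197,-0.942,0],"angular":[0,0,0]},{"dp":[-0.197,-0.942,0],"angular":[0,0,0]},{"dp":[-0.197,-0.942,0],"angular":[0,0,0]},{"dp":[-0.197,-0.942,0],"angular":[0,0,0]},{"dp":[-0.197,-0.942,0],"angular":[0,0,0]},{"dp":[-0.197,-0.942,0],"angular":[0,0,0]},{"dp":[0,0,0],"angular":[0,0,0]}]'
python3 - <<'E'
from h import *
s=sense();d=snap('wrist');P=cloud(d)
m=(abs(P[...,0]-.438)<.04)&(abs(P[...,1]+.267)<.04)&(abs(P[...,2]-.022)<.003)
v,u=np.where(m);hull=cv2.convexHull(np.c_[u,v].astype(np.int32)).reshape(-1,2)
Q=ray(d,hull,.022);print('encl',cv2.minEnclosingCircle(Q[:,:2].astype(np.float32)*1000))
p=P[m];print(len(p),((p.min(0)+p.max(0))/2).round(4),np.ptp(p,axis=0).round(3));print(s['tcp_pos'])
E
```

```text
t: 18.2
tcp_pos: [0.5034, 0.1918, 0.155]
tool_rot: [0.126, 0.992, -0.0, -0.001]
force: [0.3, -0.0, -0.2]
finger_gap: 1.005
gripper_force: 0.0
t: 19.9
tcp_pos: [0.4098, -0.2645, 0.1552]
tool_rot: [0.128, 0.992, -0.002, 0.002]
force: [0.2, 0.0, -0.4]
finger_gap: 0.999
gripper_force: 0.0
encl ((440.8464050292969, -268.5069274902344), 19.89798927307129)
1102 [ 0.4415 -0.2684  0.0215] [0.039 0.039 0.005]
[ 0.4098456  -0.2644568   0.15519121]
```

```bash
python3 -m crank '[{"dp":[0.347,-0.061,-0.5],"angular":[0,0,0]},{"dp":[0.347,-0.061,-0.9],"angular":[0,0,0]},{"dp":[0.347,-0.061,-0.9],"angular":[0,0,0]},{"dp":[0,0,-0.9],"angular":[0,0,0]},{"dp":[0,0,-0.6],"angular":[0,0,0]},{"dp":[0,0,-0.37],"angular":[0,0,0]},{"dp":[0,0,0],"angular":[0,0,0]}]' && python3 -m crank '[{"dp":[0,0,0],"angular":[0,0,0]},{"dp":[0,0,0],"angular":[0,0,0]},{"dp":[0,0,0],"angular":[0,0,0]},{"dp":[0,0,0],"angular":[0,0,0]},{"dp":[0,0,0],"angular":[0,0,0]},{"dp":[0,0,0],"angular":[0,0,0]},{"dp":[0,0,0],"angular":[0,0,0]}]' 1 40; python3 -m crank '[{"dp":[0,0,0.4],"angular":[0,0,0]},{"dp":[0,0,0.9],"angular":[0,0,0]},{"dp":[0,0,0.9],"angular":[0,0,0]},{"dp":[0,0,0.9],"angular":[0,0,0]},{"dp":[0,0,0.8],"angular":[0,0,0]},{"dp":[0,0,0],"angular":[0,0,0]}]'
cat > held3.py <<'E'
from h import *
s=sense();d=snap('wrist');d['T']=np.array(d['mount']);P=cloud(d)
near=(np.linalg.norm(P[...,:2]-[0,.0013],axis=2)<.0205)&(P[...,2]>-.01)&(P[...,2]<.03)
zt=np.percentile(P[near][:,2],25);m=near&(abs(P[...,2]-zt)<.002)
p=P[m];k=np.linalg.lstsq(np.c_[p[:,:2],np.ones(len(p))],p[:,2],rcond=None)[0]
v,u=np.where(m);hull=cv2.convexHull(np.c_[u,v].astype(np.int32)).reshape(-1,2)
(cx,cy),r=cv2.minEnclosingCircle(ray(d,hull,zt)[:,:2].astype(np.float32)*1000)
W=R.from_quat(s['tool_rot']).as_matrix()
print('top z tool',zt.round(4),'c',cx,cy,r,'tilt',np.degrees(k[:2]).round(1),'world',(W@[cx/1000,cy/1000,zt]+s['tcp_pos']).round(4),'tcp',s['tcp_pos'].round(4))
E
python3 held3.py
```

```text
t: 20.65
tcp_pos: [0.4399, -0.2643, 0.0281]
tool_rot: [0.125, 0.992, 0.001, -0.001]
force: [-0.4, -0.2, 0.4]
finger_gap: 1.001
gripper_force: 0.0
t: 21.35
tcp_pos: [0.4409, -0.2663, 0.0303]
tool_rot: [0.126, 0.992, -0.001, 0.001]
force: [1.1, 0.0, 5.8]
finger_gap: 0.438
gripper_force: 39.7
t: 21.95
tcp_pos: [0.4419, -0.2671, 0.1498]
tool_rot: [0.126, 0.992, -0.002, 0.003]
force: [0.2, 0.3, -0.8]
finger_gap: 0.437
gripper_force: 40.6
top z tool 0.0083 c -0.8429570198059082 1.294382095336914 20.7518367767334 tilt [ 0.1 -0. ] world [ 0.4431 -0.2661  0.1415] tcp [ 0.4419 -0.2671  0.1498]
```

```bash
python3 -m crank '[{"dp":[0.117,0.901,0.03],"angular":[0,0,0]},{"dp":[0.117,0.901,0],"angular":[0,0,0]},{"dp":[0.117,0.901,0],"angular":[0,0,0]},{"dp":[0.117,0.901,0],"angular":[0,0,0]},{"dp":[0.117,0.901,0],"angular":[0,0,0]},{"dp":[0.117,0.901,0],"angular":[0,0,0]},{"dp":[0.117,0.901,0],"angular":[0,0,0]},{"dp":[0.117,0.901,0],"angular":[0,0,0]},{"dp":[0.117,0.901,0],"angular":[0,0,0]},{"dp":[0.117,0.901,0],"angular":[0,0,0]},{"dp":[0.117,0.901,0],"angular":[0,0,0]},{"dp":[0.117,0.901,0],"angular":[0,0,0]},{"dp":[0.117,0.901,0],"angular":[0,0,0]},{"dp":[0.117,0.901,0],"angular":[0,0,0]},{"dp":[0.117,0.901,0],"angular":[0,0,0]},{"dp":[0.117,0.901,0],"angular":[0,0,0]},{"dp":[0.117,0.901,0],"angular":[0,0,0]},{"dp":[0,0,0],"angular":[0,0,0]},{"dp":[0,0,0],"angular":[0,0,0]}]'; python3 held3.py; python3 post.py
```

```text
t: 23.9
tcp_pos: [0.499, 0.1939, 0.1459]
tool_rot: [0.125, 0.992, -0.001, -0.001]
force: [0.7, 0.8, -1.0]
finger_gap: 0.438
gripper_force: 40.6
top z tool 0.0083 c -0.5606973767280579 1.2903856039047241 20.628931045532227 tilt [ 0.1 -0.1] world [0.4999 0.1951 0.1376] tcp [0.499  0.1939 0.1459]
proj [317.3 252. ]
[316.8 248.7] [ 293  235   49   30 1087] [[0.4986, 0.1934, 0.112], [0.4994, 0.1936, 0.112]]
[317.3 271. ] [304 265  27  11 122] [[0.5112, 0.1904, 0.112], [0.5109, 0.1906, 0.112]]
tool x,y in world [-0.968  0.249] [0.249 0.968]
```

View pics/w4.png

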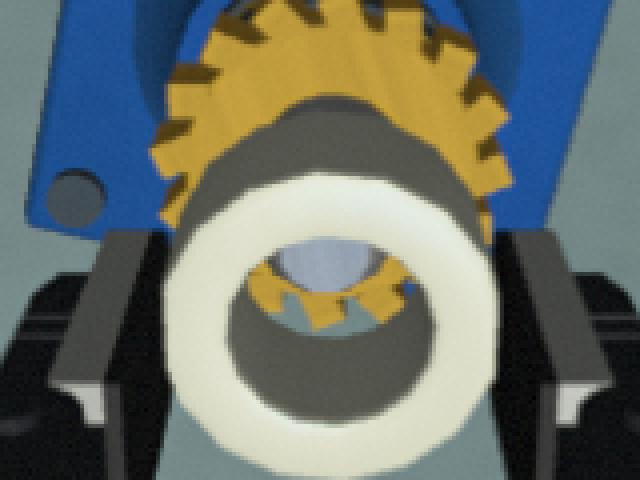

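The post top shows through the spacer bore at crop (323,250). I nudge to the target and lower.

```bash
python3 -m crank '[{"dp":[0.083,-0.05,0],"angular":[0,0,0]},{"dp":[0,0,-0.1],"angular":[0,0,0]},{"dp":[0,0,-0.2],"angular":[0,0,0]},{"dp":[0,0,-0.2],"angular":[0,0,0]},{"dp":[0,0,-0.1],"angular":[0,0,0]},{"dp":[0,0,0],"angular":[0,0,0]}]'; python3 held3.py; python3 post.py
```

```text
t: 24.6
tcp_pos: [0.502, 0.1921, 0.1281]
tool_rot: [0.126, 0.992, -0.0, -0.001]
force: [-0.8, -1.2, -1.7]
finger_gap: 0.439
gripper_force: 40.6
top z tool 0.0084 c -0.6108824014663696 1.2922126054763794 20.6440486907959 tilt [0. 0.] world [0.5029 0.1932 0.1197] tcp [0.502  0.1921 0.1281]
proj [317.9 261.4]
[316.8 255.1] [ 293  237   49   39 1110] [[0.4972, 0.1935, 0.112], [0.498, 0.1937, 0.112]]
tool x,y in world [-0.968  0.25 ] [0.25  0.968]
```

```bash
python3 -m crank '[{"dp":[0,0,-0.15],"angular":[0,0,0]},{"dp":[0,0,-0.15],"angular":[0,0,0]},{"dp":[0,0,-0.15],"angular":[0,0,0]},{"dp":[0,0,-0.1],"angular":[0,0,0]},{"dp":[0,0,0],"angular":[0,0,0]}]'; python3 -m crank '[{"dp":[0,0,-0.05],"angular":[0,0,0]},{"dp":[0,0,0],"angular":[0,0,0]}]'; python3 -m crank '[{"dp":[0,0,-0.04],"angular":[0,0,0]},{"dp":[0,0,0],"angular":[0,0,0]}]'
```

```text
t: 25.2
tcp_pos: [0.5019, 0.1922, 0.1117]
tool_rot: [0.126, 0.992, -0.0, -0.001]
force: [-2.6, 0.3, -2.0]
finger_gap: 0.439
gripper_force: 40.5
t: 25.4
tcp_pos: [0.502, 0.1922, 0.1106]
tool_rot: [0.126, 0.992, -0.0, -0.001]
force: [-2.7, 0.5, -1.6]
finger_gap: 0.44
gripper_force: 40.6
t: 25.6
tcp_pos: [0.502, 0.1922, 0.1096]
tool_rot: [0.126, 0.992, -0.0, -0.001]
force: [-3.6, -0.3, 0.6]
finger_gap: 0.437
gripper_force: 40.8
```

```bash
python3 -m crank '[{"dp":[-0.03,0,-0.03],"angular":[0,0,0]},{"dp":[0,0,0],"angular":[0,0,0]}]'; python3 -m crank '[{"dp":[0,0,-0.03],"angular":[0,0,0]},{"dp":[0,0,0],"angular":[0,0,0]}]'; python3 held3.py
```

```text
t: 25.8
tcp_pos: [0.5019, 0.1923, 0.1089]
tool_rot: [0.126, 0.992, 0.0, 0.0]
force: [-2.9, -0.3, -0.2]
finger_gap: 0.433
gripper_force: 40.7
t: 26.0
tcp_pos: [0.5019, 0.1923, 0.1083]
tool_rot: [0.126, 0.992, 0.0, 0.0]
force: [-3.4, -0.2, 3.3]
finger_gap: 0.445
gripper_force: 41.0
top z tool 0.0036 c -0.5242514610290527 1.316598892211914 20.63613510131836 tilt [ 0.2 -0.2] world [0.5027 0.1935 0.1047] tcp [0.5019 0.1923 0.1083]
```

```bash
python3 -m crank '[{"dp":[0,0,-0.03],"angular":[0,0,0]},{"dp":[0,0,0],"angular":[0,0,0]}]'; python3 -m crank '[{"dp":[0,0,0],"angular":[0,0,0]},{"dp":[0,0,0],"angular":[0,0,0]},{"dp":[0,0,0],"angular":[0,0,0]},{"dp":[0,0,0],"angular":[0,0,0]},{"dp":[0,0,0.4],"angular":[0,0,0]},{"dp":[0,0,0.9],"angular":[0,0,0]},{"dp":[0,0,0.9],"angular":[0,0,0]},{"dp":[-0.7,-0.5,0.3],"angular":[0,0,0]},{"dp":[-0.9,-0.5,0.3],"angular":[0,0,0]},{"dp":[0,0,0],"angular":[0,0,0]}]' 0
python3 - <<'E'
from h import *
d=snap('wrist');P=cloud(d);im=d['image']
x,y=.501,.193;r=np.hypot(P[...,0]-x,P[...,1]-y)
for a,b in((0,.005),(.013,.018),(.0215,.026)): print(a,b,np.percentile(P[(r>a)&(r<b)&(P[...,2]>.05)][:,2],[20,50,80]).round(4))
uv=np.argwhere(r<.06);v0,u0=uv.min(0);v1,u1=uv.max(0)
cv2.imwrite('pics/w6.png',im[v0:v1,u0:u1].repeat(3,0).repeat(3,1)[:600,:800])
E
```

```text
t: 26.25
tcp_pos: [0.5019, 0.1923, 0.1082]
tool_rot: [0.126, 0.992, 0.0, 0.0]
force: [-6.6, -2.0, 10.2]
finger_gap: 0.436
gripper_force: 41.7
t: 27.25
tcp_pos: [0.45, 0.1613, 0.1924]
tool_rot: [0.126, 0.992, -0.0, -0.001]
force: [-0.3, -0.1, -0.7]
finger_gap: 1.001
gripper_force: 0.0
0 0.005 [0.1113 0.1119 0.1125]
0.013 0.018 [0.0895 0.0991 0.1   ]
0.0215 0.026 [0.067  0.0764 0.0778]
```

View pics/w6.png

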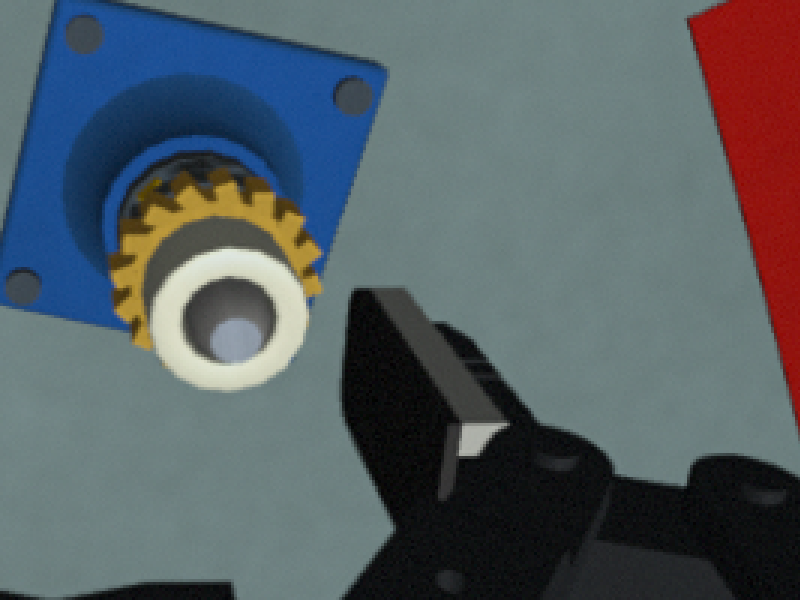

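The picture shows ring, cutter and spacer stacked on the arbor, with the spacer at crop (228,318). Their tops read 0.100 and 0.078, as they should when seated, and the gripper is clear. I hand the job in.

```bash
python3 -c "from station import order; print(order.sign_off())"
```

```text
the job is handed in; nothing more can be done
None
```

The arbor is loaded in order: the drive ring is flat on the flange with the dogs in its slots, then the cutter and the spacer are each fully home, and I handed the job in at about 27 s with the gripper clear.

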